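# Raise the parcel camera from its drawer

### The job

Pull the drawer of the grey unit fully out to its stop, then press the black release button beside the camera post right down (it stays in). Then take hold of the small camera on top of the post, pull it straight up past the first stop to the second stop, where the post is fully extended, and finish still gripping the camera and holding it up there, with the drawer left fully out and without disturbing the carton, the tape roll and the bin.

Things in the scene. Friction and masses are not known exactly. Their poses are not given: they have to be found in the camera images.
- unit_front (a point): Fixed grey steel drawer unit, 360 (x) x 340 (y) x 200 mm high, with a single drawer that opens along its -x. This point is the middle of the front edge of its top face. Its x axis points from the drawer front to the back; z up. A thin clipboard lies on its top towards the back.
- drawer (a joint): Opening of the drawer in m: 0 shut, 0.16 fully out at its stop; it may start up to 0.03 open. It slides along the unit's -x with about 3 N of friction and stays where it is left.
- drawer_handle (a point): Middle of the drawer's handle: a level round steel bar 10 mm thick, 120 mm long along the unit's y, standing 45 mm (to its centre line) in front of the drawer's face and 32 mm below the top of the unit. Free space on both sides of the bar: one finger can go down between bar and face. Moves with the drawer.
- release (a joint): Release button travel in m: 0 out, 0.007 fully in. Friction of about 3 N, no spring: it stays in once pressed. Until it is in by 5 mm or more, the post is locked down.
- release_top (a point): Centre of the top face of the release button: round, black, 26 mm across, level, standing 10 mm above the steel ring around it and 13 mm above the grey plastic housing. Pressed straight down. It is in the drawer, 66 mm to the unit's +y side of the post's axis (under the unit's top while the drawer is in).
- camera_center (a point): Centre of the small white camera on top of the post: upright block 34 x 34 x 46 mm high, sides square to the unit; best gripped across the unit's x (flat lens on its -y side). Post down: its underside is 6 mm above the button's top and 7 mm above the post's 30 mm collar. Drawer out: 80 mm in front of the unit's front edge; the drawer's front panel, 95 mm before it, reaches 48 mm above this point.
- camera (a joint): Extension in m of the post's thin upper tube out of the lower tube: 0 down, 0.07 at its end. It comes out first when the camera is pulled up (about 3 to 5 N); its end is the first stop.
- lower_tube (a joint): Extension in m of the post's thicker lower tube out of the housing: 0 down, 0.07 at its end. It follows once the upper tube is at its end (about 6 to 8 N in all). Both at 0.07 is the second stop: the camera is then 140 mm above its lowest position. Nothing locks it there: the post sinks back if the camera is let go. Both tubes move straight up only.
- carton: Loose closed cardboard carton, 110 x 80 x 70 mm high, on the bench. Origin: centre of its underside. To be left alone.
- tape_roll: Loose roll of packing tape lying flat, 100 mm across, 48 mm high. Origin: centre of its underside. To be left alone.
- small_bin: Loose blue open plastic bin, 120 x 90 x 60 mm high. Origin: centre of its underside. To be left alone.

How it is judged:
By the outcome, as a careful person would: the job done as asked, in the order asked, and still so for the second after the job is handed in, while the arm keeps its last pose, push and grip.
It also fails if it takes over 51 s, if anything falls off the work surface, if the arm or the gripper's body presses on something with over 40 N, if the wrist force passes 120 N, or if a joint passes its speed limit or range.

### The arm

A 7-joint arm with a two-finger parallel gripper is mounted at the origin on the work surface. World frame = base frame: x ahead of the robot, y to its left, z up, the work surface at z = 0. Lengths are in m, angles in rad, forces in N, time in s.
With the tool pointing down it reaches from about 0.4 to 0.9 m from the base axis. Payload 5.6 kg.
Tool frame: the origin (TCP) lies midway between the tips of the shut fingers; the grasp point (between the pads) lies 19 mm behind it; y points along the fingers, z is the direction in which the jaws open and shut, and the axes are right-handed (so a half turn about y gives the same grasp; the last joint's range is limited). The gripper opens to 92 mm and grips with 3 to 60 N. Pads are 20 mm wide; open, the fingers measure 128 mm over their backs; the gripper's body (75 mm by 189 mm) begins 69 mm behind the grasp point.
Start: joints at [1.177, 0.468, -0.012, 1.603, 0.006, 1.071, -0.056], TCP at [0.223, -0.61, 0.215] pointing down, gripper open.
Joint ranges: [-2.53, 2.53], [-0.31, 2.02], [-1.57, 1.55], [0.28, 2.44], [-1.29, 4.43], [0.15, 1.84], [-2.92, 2.92]. Speed limits (rad/s): [2.57, 2.57, 3.14, 3.14, 3.14, 3.14, 3.14].

### API

Orientations are given as a 3x3 rotation matrix whose columns are the frame's x, y, z axes.
In Python, from station import env, effector, solver, viewer, workorder, search_frame, tip_of gives the robot as it stands. Calls block until the motion is done:
- env.reach(position, orientation): joint-space move of the TCP to a pose.
- env.movel(position, frame=None, rate=0.15): straight line of the TCP; frame=None keeps the orientation; rate is the mean speed in m/s.
- env.goto_joints(angles): joint-space move.
- effector.release() and effector.grasp(squeeze=None): open the fingers fully, or close them until they stop; squeeze is the grip in N (None keeps the last).
- env.pause(seconds).
- solver.inverse_kinematics(position, orientation): joint angles nearest the present ones, or None.
- env.sense(): the state.
- viewer.read_camera(name): name is "scene" or "side" or "wrist"; returns (picture, depth): 400x640x3 uint8, red, green, blue; 400x640 float32, m along the optical axis (not along the pixel's ray), 0 where there is no reading.
- viewer.camera_info(name): a dict with "intrinsics" (3x3 intrinsics, pixels), "eye" and "rotation" of the camera in the world; the wrist camera has in their place "T_tool_cam" (4x4, takes a point from camera to tool coordinates, whose origin is the TCP and whose axes are the tool frame's). Camera axes: x right, y up, looking along -z (the intrinsics and any distortion apply to the point x, -y, -z); pixel columns grow to the right and rows downward; lengths in m; the calibration is good to about 2 mm. A picture is of the moment at which its call begins: read the wrist's pose just before it. camera_info takes no time and is no camera call.
A pose or a line that the arm cannot do raises env.PlanningError and nothing moves.
- workorder.finish_job(): hands the job in, once; it reports no verdict.
Trained networks look in the newest picture that a camera, given by its name, has taken for a name from the list of things; names that differ only in an ending like _2 or _b are one class to them, and where a whole thing is asked for, a point or a joint stands for the part that bears it (a point fixed in the world has none). Each returns a list of dicts, best first, with "score" (0 to 1); they miss things now and then, are a little off and sometimes report something else, mostly with a low value. They report only what shows in the picture. A call takes as long as a camera call.
- search_frame(camera, name): "at" ([x, y, z] in m, in world coordinates, good to about 4 mm: the middle of the surface that is visible of it).
- tip_of(camera, name): "at" ([x, y, z] in m, in world coordinates, good to about 4 mm: a listed point, or the origin of a listed thing).
The state is a dict: "t": time; "joint_positions": joint angles; "joint_velocities": joint speeds; "tau": joint torques, N m; "ee_pos": TCP position; "tcp_rot": TCP orientation; "wrist_force": force on the tool from outside, world axes, zero at the start; "moment": the same for the moment, N m; "gripper_width": finger opening in m.
Only numpy, scipy, OpenCV 4.12 (cv2) and the standard library are available. Lean on these libraries where they do the work, as an engineer would, in place of code of your own. Each camera call takes 0.05 s, during which the arm holds its last target.

## Working session

There is one attempt and no reset: what is moved stays moved. The work goes in short steps, each a Python script; the robot and the scene stay as the last script left them, time stands still between calls to the robot, and variables do not carry over. Pictures are saved under pics/ and viewed, and the job is handed in when it is done.

```bash
mkdir -p pics; ls
cat > h.py <<'E'
from station import env, effector, solver, viewer, workorder, search_frame, tip_of
import numpy as np, cv2
np.set_printoptions(precision=4,suppress=True)
def snap(c,fn):
    p,d=viewer.read_camera(c); cv2.imwrite('pics/'+fn,p[:,:,::-1].copy()); return p,d
def st():
    s=env.sense(); print('t',round(s['t'],2),'pos',np.array(s['ee_pos']),'F',np.array(s['wrist_force']),'w',round(float(s['gripper_width']),4)); return s
E
python3 - <<'E'
from h import *
s=st(); print(s['tcp_rot'])
for c in ['scene','side']:
    snap(c,c+'0.png')
    for n in ['unit_front','drawer_handle','release_top','camera_center']:
        print(c,n,[(np.array(r['at']),round(r['score'],2)) for r in tip_of(c,n)[:2]])
    for n in ['carton','tape_roll','small_bin']:
        print(c,n,[(np.array(r['at']),round(r['score'],2)) for r in tip_of(c,n)[:1]])
st()
E
```

```text
pics
t 0.0 pos [ 0.2231 -0.6099  0.2136] F [-0.1349  0.6996  0.1899] w 0.092
[[-0.9391 -0.0007  0.3436]
 [-0.3436  0.0016 -0.9391]
 [ 0.0001 -1.     -0.0018]]
scene unit_front [(array([ 0.6929, -0.0866,  0.1995]), 0.75)]
scene drawer_handle [(array([ 0.6296, -0.0955,  0.1702]), 0.64)]
scene release_top []
scene camera_center []
scene carton [(array([ 0.5781, -0.4952, -0.0003]), 0.6)]
scene tape_roll [(array([ 0.5209,  0.4845, -0.0024]), 0.71)]
scene small_bin [(array([ 0.4194, -0.5036,  0.0001]), 0.9)]
side unit_front [(array([ 0.6907, -0.094 ,  0.201 ]), 0.65)]
side drawer_handle [(array([ 0.6249, -0.0994,  0.1663]), 0.9), (array([ 0.5728, -0.494 ,  0.0001]), 0.7)]
side release_top []
side camera_center []
side carton [(array([ 0.5732, -0.4916, -0.002 ]), 0.72)]
side tape_roll [(array([ 0.5222,  0.4857, -0.0047]), 0.86)]
side small_bin [(array([ 0.4163, -0.5075,  0.0004]), 0.82)]
t 0.8 pos [ 0.2233 -0.6104  0.2146] F [-0.5916  0.3061 -0.2822] w 0.0922
```

View pics/scene0.png

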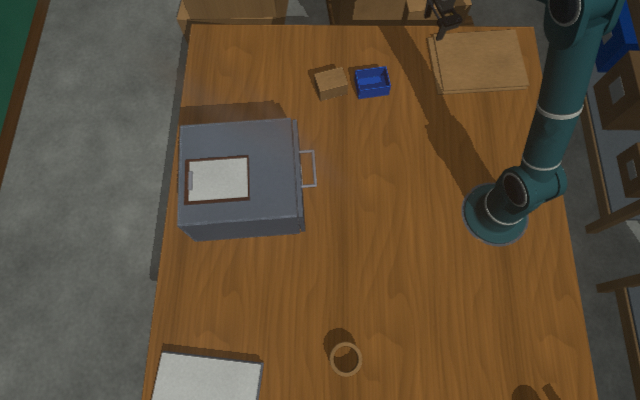

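View pics/side0.png

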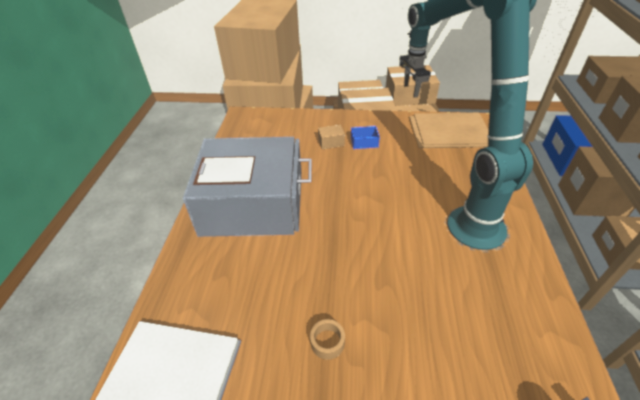

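The unit is at px (180–300, 120–240) in the scene view, with the handle at (309, 168); the robot is on the right. I'll fit the top face and the bar from depth to get yaw and position.

```bash
cat >> h.py <<'E'
def cloud(c,d):
    i=viewer.camera_info(c); K=np.array(i['intrinsics']); v,u=np.mgrid[0:400,0:640]
    pts=np.stack([u,v],-1).reshape(-1,1,2).astype(float)
    dist=np.array(i.get('distortion',np.zeros(5)),float)
    n=cv2.undistortPoints(pts,K,dist).reshape(400,640,2)
    P=np.stack([n[...,0]*d,-n[...,1]*d,-d],-1)
    if 'eye' in i: return P@np.array(i['rotation']).T+np.array(i['eye'])
    s=env.sense(); T=np.array(i['T_tool_cam']); Q=P@T[:3,:3].T+T[:3,3]
    return Q@np.array(s['tcp_rot']).T+np.array(s['ee_pos'])
E
python3 - <<'E'
from h import *
print(viewer.camera_info('scene').keys(),viewer.camera_info('wrist'))
for c in ['scene','side']:
    p,d=viewer.read_camera(c); W=cloud(c,d); ok=(d>0)
    m=ok&(abs(W[...,2]-.2)<.012)&(W[...,0]>.62)&(W[...,0]<1.2)&(abs(W[...,1]+.08)<.3)
    m=cv2.morphologyEx(m.astype(np.uint8),cv2.MORPH_OPEN,np.ones((5,5)))>0
    q=W[m]; r=cv2.minAreaRect(q[:,:2].astype(np.float32)); print(c,m.sum(),r,np.median(q[:,2])); print(cv2.boxPoints(r))
    h=ok&(abs(W[...,2]-.17)<.02)&(W[...,0]>.55)&(W[...,0]<.70)&(abs(W[...,1]+.08)<.15)
    q=W[h]; print('bar cand',len(q),q.min(0),q.max(0))
    f=q[q[:,0]<q[:,0].min()+.025]; print(len(f),np.median(f,0),cv2.minAreaRect(f[:,:2].astype(np.float32)))
E
```

```text
dict_keys(['intrinsics', 'eye', 'rotation']) {'intrinsics': array([[319.4542,   0.    , 321.0592],
       [  0.    , 319.4542, 197.515 ],
       [  0.    ,   0.    ,   1.    ]]), 'T_tool_cam': array([[-0.0011, -0.9658, -0.2593, -0.0734],
       [ 0.001 ,  0.2593, -0.9658, -0.1702],
       [ 1.    , -0.0013,  0.0007,  0.0013],
       [ 0.    ,  0.    ,  0.    ,  1.    ]])}
scene 11398 ((0.8598161935806274, -0.07363702356815338), (0.3799256980419159, 0.3444042503833771), 5.200282573699951) 0.20069672678267547
[[ 0.655   0.0806]
 [ 0.6862 -0.2623]
 [ 1.0646 -0.2279]
 [ 1.0334  0.1151]]
bar cand 307 [ 0.6179 -0.2296  0.15  ] [0.6954 0.0672 0.19  ]
138 [ 0.6262 -0.0868  0.172 ] ((0.6302231550216675, -0.09205209463834763), (0.022397659718990326, 0.12903204560279846), 1.2640352249145508)
side 6035 ((0.8633183240890503, -0.07305465638637543), (0.37953317165374756, 0.3488799035549164), 5.52112340927124) 0.20157610359978317
[[ 0.6576  0.0823]
 [ 0.6912 -0.2649]
 [ 1.069  -0.2284]
 [ 1.0354  0.1188]]
bar cand 180 [ 0.6202 -0.2265  0.1502] [0.6977 0.0699 0.19  ]
66 [ 0.6292 -0.0794  0.1727] ((0.6322085857391357, -0.09085164964199066), (0.13023494184017181, 0.024958232417702675), 89.56463623046875)
```

```bash
cat >> h.py <<'E'
yaw=np.deg2rad(5.3); U=np.array([np.cos(yaw),np.sin(yaw),0]); V=np.array([-U[1],U[0],0]); Z=np.array([0,0,1.])
def R(zax): y=-Z; return np.stack([np.cross(y,zax),y,zax],1)
F=np.array([.692,-.0915,.2])
BAR=np.array([.627,-.0970,.168])
def zoom(p,fn,r0,r1,c0,c1,k=3): cv2.imwrite('pics/'+fn,cv2.resize(p[r0:r1,c0:c1,::-1].copy(),None,fx=k,fy=k,interpolation=cv2.INTER_CUBIC))
E
python3 - <<'E'
from h import *
for s in (1,-1):
    for pos in (BAR-.03*U+[0,0,.1], BAR-.03*U-[0,0,.028],BAR-.18*U-[0,0,.028],F-.08*U-[0,0,.06]):
        print(s,solver.inverse_kinematics(pos,R(s*U)))
    print('V',s,solver.inverse_kinematics(F-.08*U+.066*V-[0,0,.08],R(s*V)))
E
```

```text
1 [ 0.5655  0.4193 -0.6052  1.6281  0.2539  1.1739 -0.0055]
1 [ 0.55    0.5604 -0.5926  1.7487  0.3743  0.9473 -0.1013]
1 [ 0.6521  0.3152 -0.5482  2.0869  0.228   0.7964  0.0577]
1 [ 0.5408  0.5855 -0.5973  1.7108  0.3874  0.9658 -0.1104]
V 1 [ 0.5253  0.6324 -0.7231  1.7514  0.5012  0.9511  1.2618]
-1 [-0.7677  0.6799  1.353   1.7128 -0.6855  1.3237 -2.3259]
-1 [ 0.0579  0.4747  0.0685  1.7834 -0.0404  0.8848 -2.9046]
-1 [ 0.2001  0.2581 -0.0275  2.1145  0.0101  0.7692 -2.8828]
-1 [ 0.0481  0.4975  0.0772  1.7462 -0.047   0.8997 -2.9039]
V -1 [ 0.2263  0.5296 -0.3003  1.7717  0.1968  0.8696 -1.641 ]
```

Run:
```python
from h import *
env.reach(BAR-.03*U+[0,0,.10],R(U)); st()
p,d=snap('wrist','w1.png'); W=cloud('wrist',d)
print([(np.array(r['at']),round(r['score'],2)) for n in ['drawer_handle','unit_front'] for r in tip_of('wrist',n)[:2]])
p,d=snap('side','s1.png')
```

```text
t 3.17 pos [ 0.5969 -0.1015  0.2677] F [ 0.1175 -0.5635 -0.4799] w 0.092
[(array([ 0.6289, -0.0952,  0.1697]), 0.67), (array([ 0.6913, -0.092 ,  0.1996]), 0.63)]
```

View pics/w1.png

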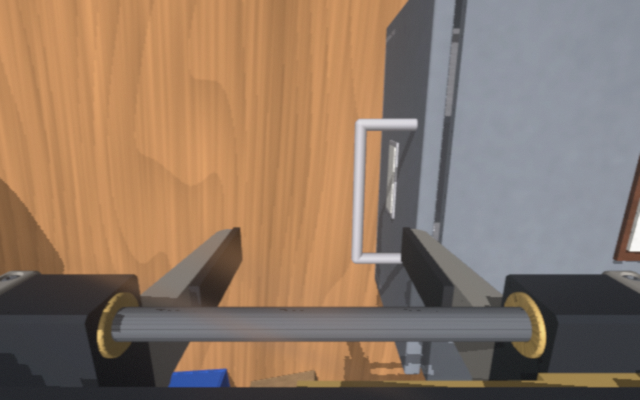

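The handle bar runs from px (362, 122) to (362, 262), and the drawer is slightly open (a gap shows at about (445, 150)). The inner finger at (410, 235) is heading between bar and face. I'll measure the bar precisely from depth.

Run:
```python
from h import *
p,d=viewer.read_camera('wrist'); W=cloud('wrist',d)
for r in (150,180,210,235):
    row=W[r,340:460]; k=[(c+340,np.round([(row[c]-F)@U,(row[c]-F)@V,row[c,2]],3)) for c in range(10,110,6)]
    if r==180: print(*k,sep='\n')
    b=row[(row[:,2]>.155)&(row[:,2]<.185)&((row-F)@U<-.045)]; print(r,len(b),b.mean(0) if len(b) else '',((b-F)@U).mean() if len(b) else '')
```

```text
150 12 [ 0.6258 -0.0561  0.1721] -0.06263501744254253
(350, array([-0.054, -0.02 ,  0.   ]))
(356, array([-0.065,  0.016,  0.173]))
(362, array([-0.06 ,  0.016,  0.173]))
(368, array([-0.029, -0.02 ,  0.001]))
(374, array([-0.02 , -0.02 , -0.001]))
(380, array([-0.016, -0.015,  0.023]))
(386, array([-0.017, -0.007,  0.064]))
(392, array([-0.02 ,  0.003,  0.109]))
(398, array([-0.017,  0.005,  0.122]))
(404, array([-0.017,  0.01 ,  0.146]))
(410, array([-0.017,  0.014,  0.165]))
(416, array([-0.017,  0.018,  0.182]))
(422, array([-0.015,  0.02 ,  0.192]))
(428, array([-0.01 ,  0.02 ,  0.191]))
(434, array([-0.006,  0.02 ,  0.193]))
(440, array([ 0.056, -0.011,  0.044]))
(446, array([0.002, 0.021, 0.197]))
180 11 [ 0.6285 -0.0813  0.1723] -0.06226700131985771
210 11 [ 0.631  -0.1079  0.172 ] -0.06228349360155579
235 11 [ 0.6329 -0.131   0.1723] -0.0625106619297665
```

Run:
```python
from h import *
def P(u,z): q=F+u*U; q[2]=z; return q
env.movel(P(-.0925,.268),R(U)); env.movel(P(-.0925,.142),R(U),rate=.1); st()
env.movel(P(-.235,.142),rate=.08); st()
for u in np.arange(-.239,-.262,-.003):
    env.movel(P(u,.142),rate=.05); s=st(); f=np.array(s['wrist_force'])@U
    print(u,(np.array(s['ee_pos'])-F)@U,'Fu',f)
    if abs(f)>15: break
p,d=snap('scene','s2.png'); zoom(p,'s2z.png',100,260,160,400)
```

```text
t 5.08 pos [ 0.6004 -0.1001  0.1427] F [-0.9931  0.9079  0.6046] w 0.0921
t 7.01 pos [ 0.4581 -0.1134  0.1419] F [1.1761 0.0756 0.7724] w 0.092
t 7.26 pos [ 0.4532 -0.1139  0.1417] F [0.0306 0.2287 0.4526] w 0.092
-0.239 -0.2398478155855836 Fu 0.051590586168468414
t 7.51 pos [ 0.4505 -0.1141  0.1419] F [0.8221 0.5316 0.1326] w 0.092
-0.242 -0.2425206539409674 Fu 0.8677360008389033
t 7.76 pos [ 0.4477 -0.1143  0.142 ] F [ 1.1714 -0.6131  0.0606] w 0.0914
-0.245 -0.24539563119942245 Fu 1.1097501722188359
t 8.01 pos [ 0.4447 -0.1144  0.142 ] F [ 0.6223  0.4158 -0.0491] w 0.092
-0.248 -0.2483784143970338 Fu 0.6580179596723086
t 8.26 pos [ 0.4417 -0.1147  0.142 ] F [ 0.542  -1.0026  0.3839] w 0.0923
-0.251 -0.2514042359752073 Fu 0.44703943862134027
t 8.51 pos [ 0.4387 -0.1149  0.142 ] F [1.2365 0.028  0.6648] w 0.0918
-0.254 -0.2544123981727968 Fu 1.2338329156500893
t 8.76 pos [ 0.4356 -0.1152  0.142 ] F [ 0.6045 -0.1109  0.6693] w 0.0918
-0.257 -0.25744645161729884 Fu 0.5916940506689038
t 9.01 pos [ 0.4329 -0.1155  0.142 ] F [ 0.3666  0.9532 -0.7072] w 0.0922
-0.26 -0.26024513956312834 Fu 0.45309820856485167
```

View pics/s2z.png

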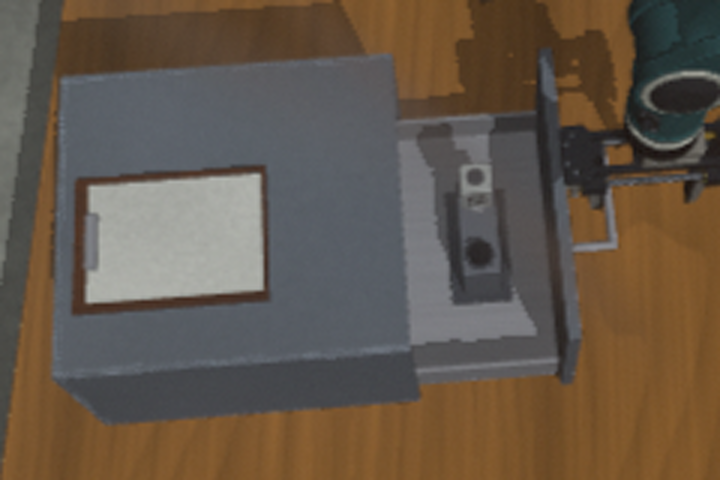

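The drawer is out: the camera (473, 180) and button (480, 250) show in the zoom. No stop force was felt yet, so I'll measure the opening.

Run:
```python
from h import *
for c in ['scene','wrist']:
    p,d=viewer.read_camera(c); W=cloud(c,d); 
    if c=='wrist': snap('wrist','w2.png')
    u=(W-F)@U; v=(W-F)@V
    m=(d>0)&(W[...,2]>.18)&(W[...,2]<.21)&(u<-.03)&(u>-.25)&(abs(v)<.12)
    print(c,m.sum(),'panel u pct',np.percentile(u[m],[1,5,25,50,75,95]))
    m=(d>0)&(W[...,2]>.158)&(W[...,2]<.182)&(u<-.15)&(u>-.3)&(v>-.05)&(v<.08)
    print('bar?',m.sum(),np.percentile(u[m],[1,5,25,50,75,95]) if m.any() else '')
    for n in ['drawer_handle','camera_center','release_top','unit_front']:
        for r in tip_of(c,n)[:1]:
            a=np.array(r['at']); print(n,a,round(r['score'],2),'u,v',(a-F)@U,(a-F)@V)
st()
```

```text
scene 340 panel u pct [-0.1936 -0.1764 -0.1731 -0.1691 -0.1652 -0.1625]
bar? 134 [-0.2266 -0.2262 -0.2223 -0.2148 -0.1923 -0.1623]
drawer_handle [ 0.4738 -0.1085  0.1704] 0.83 u,v -0.21883742913046733 0.0032279423117018355
camera_center [ 0.6148 -0.1279  0.1444] 0.59 u,v -0.08023223608290452 -0.029113369663044255
release_top [ 0.6088 -0.0598  0.1172] 0.47 u,v -0.07991614726690117 0.03924970580800517
unit_front [ 0.693  -0.0917  0.1985] 0.74 u,v 0.0009772505806952701 -0.0002915155270834838
wrist 18599 panel u pct [-0.2135 -0.2122 -0.1735 -0.1719 -0.1657 -0.1607]
bar? 12864 [-0.2233 -0.2225 -0.2168 -0.1879 -0.1734 -0.1729]
drawer_handle [ 0.4728 -0.1112  0.1738] 0.6 u,v -0.2200825544147576 0.0006318562140500313
release_top [ 0.6099 -0.0646  0.1165] 0.95 u,v -0.07926422891864164 0.03436861961052795
t 9.61 pos [ 0.4329 -0.1156  0.1419] F [0.435  0.5293 0.7008] w 0.0919
```

View pics/w2.png

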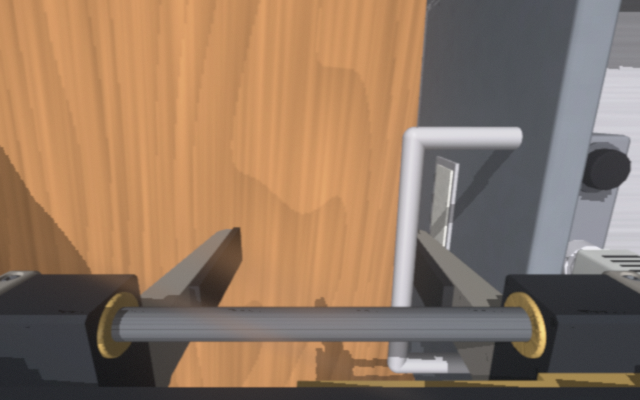

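Run:
```python
from h import *
def P(u,z): q=F+u*U; q[2]=z; return q
for u in np.arange(-.262,-.275,-.002):
    env.movel(P(u,.142),rate=.04); s=env.sense(); f=np.array(s['wrist_force'])@U
    print(round(u,3),(np.array(s['ee_pos'])-F)@U,'Fu',f)
    if abs(f)>15: break
env.pause(.2); st()
p,d=viewer.read_camera('wrist'); W=cloud('wrist',d); u=(W-F)@U; v=(W-F)@V
m=(d>0)&(W[...,2]>.158)&(W[...,2]<.182)&(u<-.18)&(u>-.3)&(v>-.05)&(v<.08); print(np.percentile(u[m],[1,5,25,50]))
```

```text
-0.262 -0.2602757777002469 Fu 6.310101622322003
-0.264 -0.26023867826558433 Fu 11.015462168931439
-0.266 -0.26027317894890184 Fu 18.470489997443213
t 10.56 pos [ 0.4329 -0.1156  0.1429] F [ 17.4655   0.9797 -12.1453] w 0.0922
[-0.2234 -0.223  -0.2205 -0.2165]
```

The stop is felt: 18 N with no further motion. Next I'll disengage and look at the camera and button from above.

```bash
cat >> h.py <<'E'
def P(u,v,z): q=F+u*U+v*V; q[2]=z; return q
def uv(a): a=np.array(a); return np.array([(a-F)@U,(a-F)@V,a[2]])
E
python3 - <<'E'
from h import *
env.movel(P(-.249,0,.142),rate=.08); env.movel(P(-.249,0,.27),rate=.25)
effector.grasp(10)
env.reach(P(-.08,.03,.28),R(U)); st()
p,d=snap('wrist','w3.png'); W=cloud('wrist',d); np.save('W3.npy',W)
for n in ['camera_center','release_top','drawer_handle']:
    print(n,[(uv(r['at']),round(r['score'],2)) for r in tip_of('wrist',n)[:2]])
E
```

```text
t 13.7 pos [ 0.6085 -0.0693  0.2794] F [0.0539 0.6574 0.1424] w 0.001
camera_center []
release_top [(array([-0.0781,  0.0342,  0.1168]), 0.96), (array([-0.0014,  0.0004,  0.1976]), 0.29)]
drawer_handle [(array([-0.2193,  0.0037,  0.1698]), 0.64)]
```

View pics/w3.png

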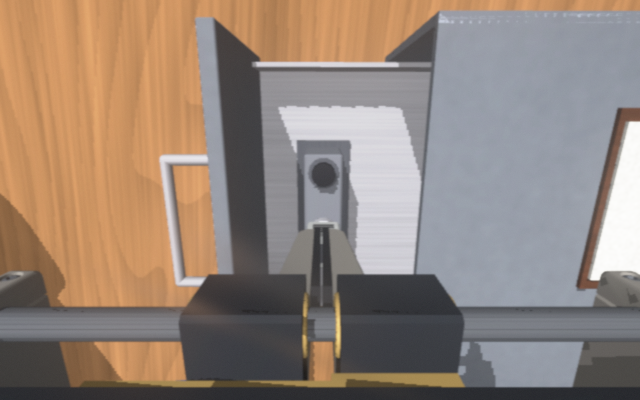

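The button shows at px (323, 174); the camera is hidden behind the fingers. I'll measure the button from depth, and the post camera from the scene view.

Run:
```python
from h import *
W=np.load('W3.npy'); p=cv2.imread('pics/w3.png')
g=p.mean(2); m=np.zeros(g.shape,bool); m[155:192,302:345]=True
u=(W-F)@U;v=(W-F)@V
k=m&(W[...,2]>.112); print('button',k.sum(),u[k].min(),u[k].max(),v[k].min(),v[k].max(),np.median(W[...,2][k]),u[k].mean(),v[k].mean())
for r in range(155,195,5): print(r,np.round(uv(W[r,323]),4))
p,d=snap('scene','s3.png'); 
print([(uv(r['at']),round(r['score'],2)) for r in tip_of('scene','camera_center')[:1]],[(uv(r['at']),round(r['score'],2)) for r in tip_of('scene','release_top')[:1]])
p,d=snap('side','s4.png'); 
print([(uv(r['at']),round(r['score'],2)) for r in tip_of('side','camera_center')[:1]],[(uv(r['at']),round(r['score'],2)) for r in tip_of('side','release_top')[:1]])
```

```text
button 449 -0.09033624904785366 -0.06568032463730512 0.023646711294098975 0.1014882443249985 0.11530800504578836 -0.0779857760246387 0.037981641506975534
155 [-0.0785  0.0555  0.1012]
160 [-0.0785  0.0504  0.1033]
165 [-0.0786  0.0467  0.1147]
170 [-0.0786  0.0415  0.1151]
175 [-0.0786  0.0362  0.1158]
180 [-0.0786  0.0307  0.1152]
185 [-0.0785  0.025   0.1143]
190 [-0.0785  0.0163  0.1014]
[(array([-0.0818, -0.029 ,  0.1427]), 0.38)] [(array([-0.0764,  0.0408,  0.116 ]), 0.62)]
[(array([-0.078 , -0.0285,  0.1456]), 0.64)] [(array([-0.0772,  0.0357,  0.1099]), 0.44)]
```

Run:
```python
from h import *
env.reach(P(-.0785,.0362,.27),R(V)); env.movel(P(-.0785,.0362,.121),R(V),rate=.15); st()
for z in np.arange(.117,.094,-.002):
    env.movel(P(-.0785,.0362,z),rate=.04); s=env.sense(); f=np.array(s['wrist_force'])[2]
    print(round(z,3),round(s['ee_pos'][2],4),'Fz',round(f,2))
    if f>22: break
st()
env.movel(P(-.0785,.0362,.20),rate=.15)
```

```text
t 16.61 pos [ 0.6112 -0.0625  0.122 ] F [-0.305   0.4974 -0.329 ] w 0.0004
0.117 0.1172 Fz 0.62
0.115 0.1151 Fz 1.3
0.113 0.113 Fz 1.31
0.111 0.1109 Fz 0.65
0.109 0.1088 Fz 1.01
0.107 0.1084 Fz 9.62
0.105 0.1083 Fz 18.61
0.103 0.1082 Fz 25.05
t 18.61 pos [ 0.6144 -0.0624  0.1082] F [-1.0048 -1.2691 25.0497] w 0.0008
```

The button bottomed at z = 0.1083 (7 mm travel, 25 N). Now I'll hover over the camera with the gripper open and look.

Run:
```python
from h import *
env.movel(P(-.0785,.0362,.25),rate=.25)
effector.release(); env.reach(P(-.079,-.050,.25),R(U)); st()
p,d=snap('wrist','w5.png'); W=cloud('wrist',d); np.save('W5.npy',W)
for n in ['camera_center','release_top','drawer_handle']:
    print(n,[(uv(r['at']),round(r['score'],2)) for r in tip_of('wrist',n)[:2]])
u=(W-F)@U;v=(W-F)@V
k=(W[...,2]>.155)&(W[...,2]<.175)&(u>-.12)&(u<-.04)&(v<0)&(v>-.06)
print(k.sum(),np.percentile(u[k],[1,50,99]),np.percentile(v[k],[1,50,99]),np.median(W[...,2][k]))
```

```text
t 22.29 pos [ 0.6179 -0.148   0.2499] F [1.1252 0.75   0.2676] w 0.0922
camera_center [(array([-0.0722, -0.0238,  0.1482]), 0.96)]
release_top [(array([-0.0736,  0.033 ,  0.1068]), 0.69)]
drawer_handle [(array([-0.2178,  0.0023,  0.1712]), 0.58), (array([-0.0763,  0.0355,  0.1101]), 0.15)]
1729 [-0.0904 -0.0742 -0.0576] [-0.0452 -0.0276 -0.0123] 0.16699788634283552
```

View pics/w5.png

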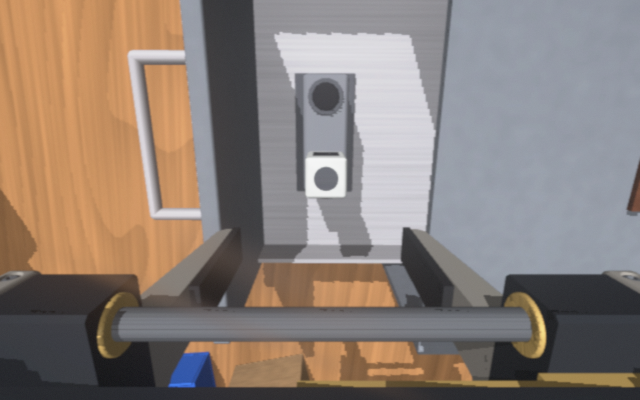

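The camera is at px (326, 175) and the button at (326, 96), sunk in. Wrist u values are shifted about 4 mm from before, so I'll check whether the drawer moved.

Run:
```python
from h import *
def an(W,d,t):
    u=(W-F)@U; v=(W-F)@V
    m=(d>0)&(W[...,2]>.18)&(W[...,2]<.21)&(u<-.1)&(u>-.21)&(v>.0)&(v<.12)
    print(t,m.sum(),'panel',np.percentile(u[m],[5,25,50,75,95]))
    m=(d>0)&(W[...,2]>.158)&(W[...,2]<.182)&(u<-.195)&(u>-.24)&(v>-.03)&(v<.04)
    print('  bar',m.sum(),u[m].mean())
    m=(d>0)&(W[...,2]>.19)&(W[...,2]<.21)&(u>-.05)&(u<.05)&(v>.0)&(v<.12)
    print('  unit front',m.sum(),np.percentile(u[m],[.2,1,5]))
W=np.load('W3.npy'); an(W,np.ones(W.shape[:2]),'w3'); W=np.load('W5.npy'); an(W,np.ones(W.shape[:2]),'w5')
st()
for c in ['wrist','scene']:
    p,d=snap(c,c+'6.png'); an(cloud(c,d),d,c)
s=env.sense(); print(s['tcp_rot'],R(U),uv(s['ee_pos']))
```

```text
w3 3210 panel [-0.1716 -0.168  -0.1636 -0.1592 -0.158 ]
  bar 858 -0.21651313512250414
  unit front 9772 [0.0014 0.0016 0.0021]
w5 3881 panel [-0.1675 -0.1638 -0.1593 -0.1549 -0.1539]
  bar 1353 -0.2122416445203881
  unit front 11537 [0.0014 0.0016 0.0021]
t 22.49 pos [ 0.6179 -0.1482  0.2499] F [ 0.5761 -1.2798  0.3103] w 0.0918
wrist 3895 panel [-0.1675 -0.1638 -0.1593 -0.1549 -0.1539]
  bar 1359 -0.2122575629168144
  unit front 11498 [0.0014 0.0016 0.0021]
scene 179 panel [-0.1721 -0.169  -0.1651 -0.1611 -0.1582]
  bar 62 -0.21787808283819696
  unit front 604 [-0.0023 -0.0018  0.0001]
[[ 0.0929 -0.0002  0.9957]
 [-0.9957  0.0003  0.0929]
 [-0.0003 -1.     -0.0002]] [[ 0.0924 -0.      0.9957]
 [-0.9957 -0.      0.0924]
 [ 0.     -1.      0.    ]] [-0.079  -0.0498  0.2499]
```

The unit reads the same, but the drawer crept in about 4 mm during the press. I'll pull it back to the stop by the handle.

Run:
```python
from h import *
env.movel(P(-.245,0,.27),R(U),rate=.25); env.movel(P(-.245,0,.142),rate=.2)
env.movel(P(-.257,0,.142),rate=.08)
for u in np.arange(-.260,-.275,-.002):
    env.movel(P(u,0,.142),rate=.04); s=env.sense(); f=np.array(s['wrist_force'])@U
    print(round(u,3),(np.array(s['ee_pos'])-F)@U,'Fu',f)
    if abs(f)>15: break
env.movel(P(-.249,0,.142),rate=.1); env.movel(P(-.249,0,.25),rate=.25)
env.movel(P(-.079,-.050,.25),rate=.25); st()
p,d=snap('wrist','w7.png'); W=cloud('wrist',d); np.save('W7.npy',W)
u=(W-F)@U;v=(W-F)@V
k=(W[...,2]>.155)&(W[...,2]<.175)&(u>-.12)&(u<-.04)&(v<0)&(v>-.06)
print(k.sum(),np.percentile(u[k],[1,50,99]),np.percentile(v[k],[1,50,99]),np.median(W[...,2][k]))
m=(W[...,2]>.18)&(W[...,2]<.21)&(u<-.1)&(u>-.21)&(v>.0)&(v<.12)
print('panel',np.percentile(u[m],[5,25,50,75,95]))
```

```text
-0.26 -0.2597243149270025 Fu 0.8992654376508703
-0.262 -0.2602668393918181 Fu 5.187160304425461
-0.264 -0.26026207470799495 Fu 10.578445164480486
-0.266 -0.26025849072590646 Fu 18.527156547344738
t 27.29 pos [ 0.6167 -0.1479  0.2487] F [-0.5852 -0.0777  0.0149] w 0.0919
1767 [-0.0949 -0.0781 -0.0618] [-0.0457 -0.0278 -0.0125] 0.16764695714162137
panel [-0.1715 -0.1677 -0.1632 -0.1588 -0.158 ]
```

The drawer is back at the stop (same stop position, -0.2603). Camera centre is u = -0.0784, v = -0.0295, z ≈ 0.1445. I'll grasp now, then lift.

Run:
```python
from h import *
env.movel(P(-.079,-.0295,.24),R(U),rate=.15); env.movel(P(-.079,-.0295,.1285),rate=.12); st()
effector.grasp(30); st()
p,d=snap('wrist','w8.png')
s=env.sense();print(uv(s['ee_pos']))
z0=s['ee_pos'][2]
for dz in (.02,.06,.075):
    env.movel(P(-.0795,-.0295,z0+dz),rate=.08); s=st(); print(dz,uv(s['ee_pos'])-[0,0,z0])
```

```text
t 28.72 pos [ 0.6167 -0.1281  0.1293] F [ 0.4012 -0.0819  0.9134] w 0.0918
t 29.62 pos [ 0.6159 -0.1282  0.1285] F [-0.8648 -0.3059  0.7933] w 0.0339
[-0.0792 -0.0295  0.1285]
t 30.07 pos [ 0.6157 -0.1282  0.1491] F [ 0.9755 -0.0414 -1.3857] w 0.0338
0.02 [-0.0793 -0.0295  0.0207]
t 30.73 pos [ 0.6157 -0.1282  0.1887] F [ 1.7648 -0.5229 -2.4947] w 0.0336
0.06 [-0.0794 -0.0295  0.0602]
t 31.07 pos [ 0.6157 -0.1282  0.2036] F [ 2.0181 -0.4753 -2.5356] w 0.0338
0.075 [-0.0794 -0.0295  0.0751]
```

View pics/w8.png

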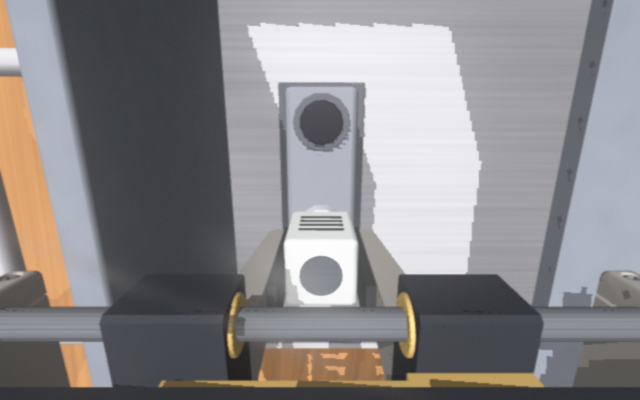

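The camera is gripped between the pads (320, 270) at width 34 mm, and the lift is going well. On to the second stop.

Run:
```python
from h import *
z0=.1285
env.movel(P(-.0795,-.0295,z0+.134),rate=.08); st()
for dz in np.arange(.137,.152,.002):
    env.movel(P(-.0795,-.0295,z0+dz),rate=.04); s=env.sense(); f=np.array(s['wrist_force'])
    print(round(dz,3),round(s['ee_pos'][2]-z0,4),'F',f,round(s['gripper_width'],4))
    if f[2]<-13: break
env.pause(.3); st()
p,d=snap('wrist','w9.png')
for c in ['side','scene']:
    p,d=snap(c,c+'9.png'); zoom(p,c+'9z.png',80,260,160,400)
    for n in ['camera_center','release_top','drawer_handle']: print(c,n,[(uv(r['at']),round(r['score'],2)) for r in tip_of(c,n)[:1]])
for n in ['carton','tape_roll','small_bin']: print(n,[(np.array(r['at']),round(r['score'],2)) for r in tip_of('scene',n)[:1]])
```

```text
t 31.96 pos [ 0.6156 -0.1282  0.2625] F [ 3.3577  1.6752 -2.4544] w 0.0337
0.137 0.137 F [ 3.2316  0.4194 -2.5923] 0.0338
0.139 0.1391 F [ 3.6201 -0.2888 -3.2246] 0.034
0.141 0.1401 F [ 4.8737  0.4166 -7.8173] 0.0337
0.143 0.1403 F [  7.5845   0.2185 -15.3562] 0.0342
t 33.26 pos [ 0.6153 -0.1282  0.2688] F [  8.4862  -0.0798 -15.9759] w 0.0335
side camera_center [(array([-0.0798, -0.0288,  0.2844]), 0.66)]
side release_top [(array([-0.0753,  0.0347,  0.1054]), 0.47)]
side drawer_handle [(array([-0.2245, -0.0037,  0.1684]), 0.85)]
scene camera_center [(array([-0.0771, -0.0265,  0.2813]), 0.65)]
scene release_top [(array([-0.0749,  0.0398,  0.1091]), 0.53)]
scene drawer_handle [(array([-0.2157,  0.0033,  0.1676]), 0.86)]
carton []
tape_roll [(array([0.5228, 0.485 , 0.0029]), 0.92)]
small_bin [(array([ 0.4212, -0.5019, -0.0012]), 0.73)]
```

View pics/w9.png

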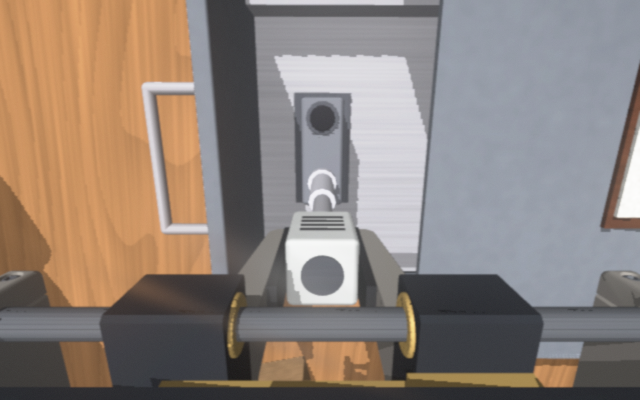

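View pics/side9z.png

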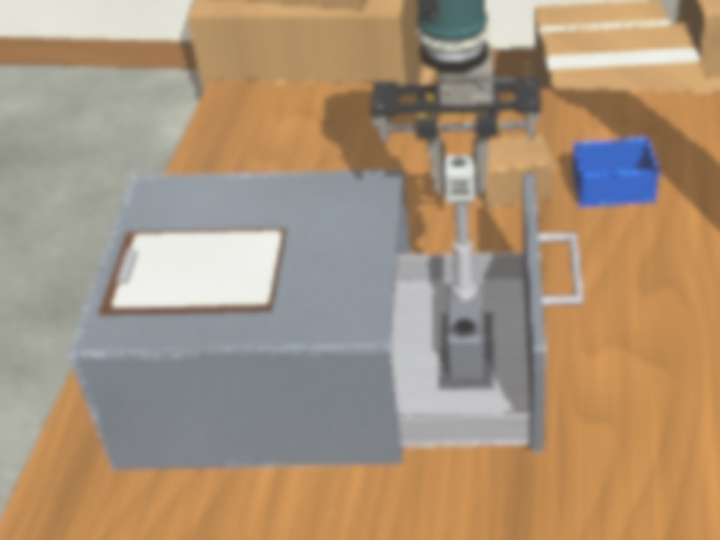

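View pics/scene9z.png

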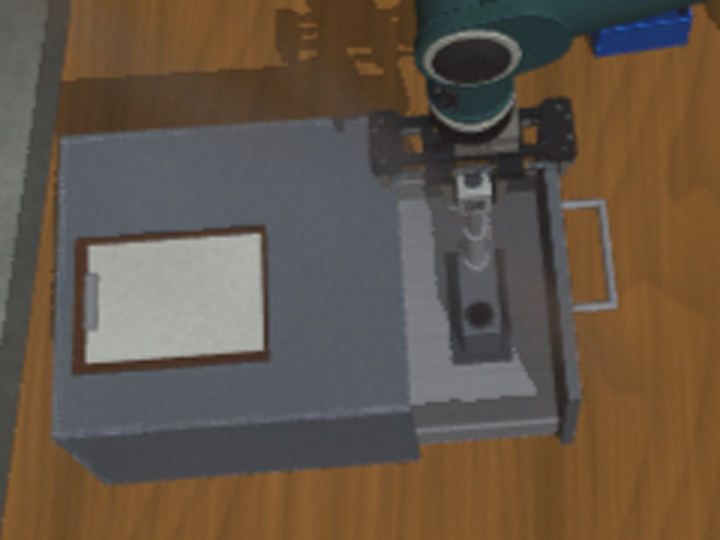

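The post is fully extended: two tubes show at (322, 190) in the wrist view, travel is 140.3 mm, and the camera sits in the grip as before. One last drawer check from the wrist view, then I hand in.

Run:
```python
from h import *
p,d=viewer.read_camera('wrist'); W=cloud('wrist',d); u=(W-F)@U;v=(W-F)@V
m=(W[...,2]>.18)&(W[...,2]<.21)&(u<-.1)&(u>-.21)&(v>.0)&(v<.12)
pp=np.percentile(u[m],[5,25,50,75,95]); print('panel',pp)
m=(d>0)&(W[...,2]>.19)&(W[...,2]<.21)&(u>-.05)&(u<.05)&(v>.0)&(v<.12); print('front',np.percentile(u[m],[.2,1,5]))
p,d=snap('side','side10.png'); print('carton',[(np.array(r['at']),round(r['score'],2)) for r in tip_of('side','carton')[:1]])
st()
if abs(pp[2]+.1635)<.0015: workorder.finish_job(); print('handed in')
```

```text
panel [-0.1715 -0.1679 -0.1633 -0.159  -0.1579]
front [0.0015 0.0017 0.0022]
carton [(array([ 0.5728, -0.4934,  0.0001]), 0.94)]
t 34.01 pos [ 0.6153 -0.1282  0.2688] F [  7.6085  -0.1795 -16.9119] w 0.0336
the job is handed in; nothing more can be done
handed in
```

The job is done and handed in at about 34 s. The drawer is fully out, the release button is pressed in, and the arm is still gripping the camera at the second stop.

- **Drawer:** I pulled it until it stopped dead at about 18 N. Pressing the button pushed it back in about 4 mm, so I pulled it to the same stop again before touching the camera. The last wrist-camera check puts the panel where it was at that stop (-0.1633 m then, -0.1632 m after the second pull).
- **Button:** it bottomed out after 7 mm of travel at 25 N. At that moment the drawer may have been up to about 4 mm short of its stop.
- **Camera:** it is gripped with 30 N across the unit's x, at a width of 34 mm with no visible slip. It rose 140.3 mm to the hard second stop, and the arm is holding it there with about 16 N upward.
- **Carton, tape roll and bin:** all three are where they started, within the measuring error. The carton was not found in the scene view at the end, but the side view confirmed it in place.

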